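# Slide a loaded parts tray onto the right runner pair of a bench rack

## Task

Pick up the small parts tray by its handle, with the tin standing on it, and slide it onto whichever of the rack's two free runner pairs has the headroom for the tin. Push it in gently (15 N is plenty), feeling for the roller catch at the back, until it clicks and the tray sits fully home against its stop; do not ram or jam it. Keep the tin standing on the tray, and leave the tape roll, the bottle and the tape measure where they are.

Things in the scene. Friction and masses are not known exactly. Their poses are not given: they have to be found in the camera images.
- tray: the loose parts tray, bare aluminium, 130 x 130 mm, walls 22 mm high, floor and walls 2.5 mm thick, 0.16 kg (0.22 to 0.29 kg with the tin), flat on the bench at first. At its front (-x) a black bar handle sticks straight out, at its back (+x) a steel neck with a ball. Origin: centre of its underside; x from handle to ball, z up.
- handle (a point): where to grip the tray's bar handle: in the tray's frame at x = -125 mm, 21 mm over its underside. The black bar is 16 mm wide (y), 22 mm high (8 to 30 mm over the underside) and sticks 78 mm out from the front wall; this point is 60 mm out. Grip it firmly across y: the tray hangs out from it.
- strike (a point): centre of the tray's strike ball, 13 mm diameter, in the tray's frame at x = +87 mm, y = 0, 11 mm over its underside. Home, the tray's centre is 52 mm behind the rack's front, 18 mm more or less with the catch's unreported depth, so the tray's front ends from 31 mm outside to 5 mm inside the rack's front.
- tin: the printed steel tin that stands on the tray, 58 mm diameter, 72 mm high; its lid is fixed. Origin: centre of its base. With the tray's floor its top is 75 mm over the tray's underside.
- rack: the fixed bench rack: four upright aluminium profiles under a grey top board, open at the front (-x), 188 mm deep, 184 mm wide, 263 mm high. Origin: middle of its front face at bench height; x points into the rack, y to its left, z up. A spanner and a marker lie on top.
- low_pair (a point): middle of the mouth of the free low runner pair, in the rack's front plane, at the top of its ledges (35 mm over the bench); axes as the rack's. Two steel angles along x: the tray's underside rides on ledges 12 mm wide, between webs 134 mm apart (2 mm play each side). At the mouth ledges turn down and webs flare out over 15 mm. Headroom: up to the packed tray (see mid).
- high_pair (a point): middle of the mouth of the free high runner pair, in the rack's front plane, at the height of the top of its ledges, which changes from run to run with mid; same make as the low pair. Headroom over this pair: up to the top board's underside (see top_board).
- mid: the clamped middle unit of the rack (fixed; its height differs from run to run): a runner pair with a fixed tray packed with a bearing, a gear and nuts, and 40 mm over it the free high pair. Origin: rack's front plane, at the packed tray's underside; axes as the rack's. The headrooms over the two free pairs add up to 176 mm: at least one has 88 mm or more.
- top_board (a point): middle of the front edge of the top board's underside, 251 mm over the bench.
- catch_low: roller catch of the low pair, at the back of the rack. Its origin is only the point on the pair's centre line at ledge height 100 mm behind the rack's front; the catch itself is clamped in a slot anywhere along 36 mm of depth, not reported. It has two grey upright rollers, 10 mm diameter, sprung, 8 mm apart, and 11.5 mm behind their line a steel plate, the stop, where the ball's tip ends.
- catch_high: the same for the high pair, with its own unreported depth. In either catch the ball snaps between the rollers: the push climbs to about 7 N (to 15 N if the tray is borne down on its ledges), drops with a click 5 mm before home, and rises again at the stop; then the rollers hold the tray there. A push of more than 15 N counts as ramming.
- tape_roll: roll of black tape lying flat on the bench, 66 mm diameter, 19 mm high; leave it alone.
- oil_bottle: brown bottle with a green cap, 48 mm diameter, 80 mm high, beside the rack; leave it alone.
- tape_measure: tape measure standing on the bench, 36 x 78 x 62 mm; leave it alone.
Things that resemble listed ones, but are neither listed nor needed, are in the scene too. There is more than one size of the tray; the job needs the larger.

How it is judged:
By the outcome, as a careful person would: the job done as asked, in the order asked, and still so for the second after the job is handed in, with the robot touching nothing.
It also fails if it takes over 67 s, if anything falls off the work surface, if the arm or the gripper's body presses on something with over 40 N, if the wrist force passes 120 N, or if a joint passes its speed limit or range.

## Robot

A 6-joint arm with a two-finger parallel gripper is mounted at the origin on a cart in front of the work surface, level with it; the furniture and walls round the work are solid. World frame = base frame: x ahead of the robot, y to its left, z up, the work surface at z = 0. Lengths are in mm, angles in rad, forces in N, time in s.
With the tool pointing down it reaches from about 275 to 825 mm from the base axis. Payload 5.2 kg.
Tool frame: the origin (TCP) lies at the very end of the fingers, on their centre line; the grasp point (between the pads) lies 19 mm behind it; z points along the fingers, y is the line along which they close (so a half turn about z gives the same grasp; the last joint's range is limited). The gripper opens to 93 mm and grips with 3 to 60 N. Pads are 15 mm wide; open, the fingers measure 128 mm over their backs; the gripper's body (75 mm by 188 mm) begins 65 mm behind the grasp point.
Start: joints at [-1.514, 0.259, 1.535, -0, 1.348, -0.203], TCP at [141.309, -531.542, 218.653] pointing down, gripper open.
Joint ranges: [-3.14, 3.14], [-0.91, 2.08], [0.19, 2.58], [-1.22, 4.36], [0.22, 2.71], [-3.12, 3.12]. Speed limits (rad/s): [2.57, 2.57, 3.14, 3.14, 3.14, 3.14].

## Interface

Orientations are given as [roll, pitch, yaw] about the fixed x, y, z axes, in that order (R = Rz(yaw) Ry(pitch) Rx(roll)).
In Python, from bench import robot gives the robot as it stands. The module is installed in compiled form; this text tells all that it offers. Calls block until the motion is done:
- robot.move_ptp(position, orientation): joint-space move of the TCP to a pose.
- robot.move_linear(position, ori=None, speed=150, f_stop=None): straight line of the TCP; ori=None keeps the orientation; speed is the mean speed in mm/s. With f_stop (N) it stops when the force on the tool has changed by that much, and returns True; else False.
- robot.move_j(angles): joint-space move.
- robot.move_gripper(opening): opening from 0.0 (shut) to 1.0 (fully open); the grip force is fixed at half the most; returns when the fingers have stopped.
- robot.sleep(seconds).
- robot.inverse_kinematics(position, orientation): joint angles nearest the present ones, or None.
- robot.get_image(name): name is "side" or "top" or "wrist"; returns a dict with "img" (400x640x3 uint8, blue, green, red), "fovy" (degrees; the focal length in pixels is half the picture's height over the tangent of half this angle, whatever the lens; pixels are square), "cx", "cy" (the principal point, pixels), "eye" and "orientation" of the camera in the world. Camera axes: x right, y down, z forward; pixel columns grow to the right and rows downward; lengths in mm; the calibration is good to about 2 mm. A picture is of the moment at which its call begins. There is no depth.
A pose or a line that the arm cannot do raises robot.MotionError and nothing moves.
- robot.hand_in(): hands the job in; it is judged then, once.
Readings, each from a call of its own:
- robot.current_t(): time.
- robot.current_qpos(): joint angles.
- robot.current_joint_vel(): joint speeds.
- robot.current_joint_efforts(): joint torques, N m.
- robot.current_tcp_pos(): TCP position.
- robot.current_eef_rot(): TCP orientation.
- robot.current_contact_force(): force on the tool from outside, world axes, zero at the start.
- robot.current_ft_torque(): the same for the moment, N m.
- robot.current_gripper_width(): opening from 0.0 (shut) to 1.0 (fully open).
- robot.current_finger_force(): force on a finger pad.
Only numpy, scipy, OpenCV 4.12 (cv2) and the standard library are available. Lean on these libraries where they do the work, as an engineer would, in place of code of your own. Each camera call takes 0.05 s, during which the arm holds its last target. There are 200 camera calls.

## Working session

There is one attempt and no reset: what is moved stays moved. The work goes in short steps, each a Python script; the robot and the scene stay as the last script left them, time stands still between calls to the robot, and variables do not carry over. Pictures are saved under pics/ and viewed, at most 10 in all, crops included, and the job is handed in when it is done.

```bash
mkdir -p pics
cat > h.py <<'E'
import numpy as np, cv2
from bench import robot
from scipy.spatial.transform import Rotation as R
def Rm(o): 
    o=np.array(o,float)
    return o if o.shape==(3,3) else R.from_euler('xyz',o).as_matrix()
def ray(c,u,v):
    f=c['img'].shape[0]/2/np.tan(np.radians(c['fovy'])/2)
    d=Rm(c['orientation'])@np.array([(u-c['cx'])/f,(v-c['cy'])/f,1]); return np.array(c['eye'],float),d/np.linalg.norm(d)
def onz(c,u,v,z):
    e,d=ray(c,u,v); return e+d*(z-e[2])/d[2]
def proj(c,p):
    f=c['img'].shape[0]/2/np.tan(np.radians(c['fovy'])/2)
    q=Rm(c['orientation']).T@(np.array(p,float)-np.array(c['eye'])); return np.array([c['cx']+f*q[0]/q[2],c['cy']+f*q[1]/q[2]])
def tri(*rs):
    A=np.zeros((3,3));b=np.zeros(3)
    for e,d in rs:
        P=np.eye(3)-np.outer(d,d);A+=P;b+=P@e
    p=np.linalg.solve(A,b); return p,[np.linalg.norm(np.cross(p-e,d)) for e,d in rs]
def save(c,name):
    import pickle; cv2.imwrite(f'pics/{name}.png',c['img']); pickle.dump(c,open(f'pics/{name}.pkl','wb'))
def load(name):
    import pickle; return pickle.load(open(f'pics/{name}.pkl','rb'))
E
python3 - <<'E'
from h import *
for n in('side','top'):
    c=robot.get_image(n); save(c,n+'0'); print(n,c['img'].shape,c['fovy'],c['cx'],c['cy'],c['eye'],c['orientation'])
print(robot.current_t(),robot.current_eef_rot())
E
```

```text
side (400, 640, 3) 52.80316055400215 318.9306040483049 202.151144959105 [  240.61514322 -1196.70026308   644.48634363] [-2.01460683  0.02223112 -0.34228019]
top (400, 640, 3) 55.472192802749 321.7360053166421 197.9837271151846 [ 453.25216434 -265.75676428 1271.07004203] [-3.05200058e+00  1.21990323e-03 -1.56482815e+00]
0.1 [-3.14003156e+00 -3.14755535e-04  2.59734134e-01]
```

View pics/side0.png

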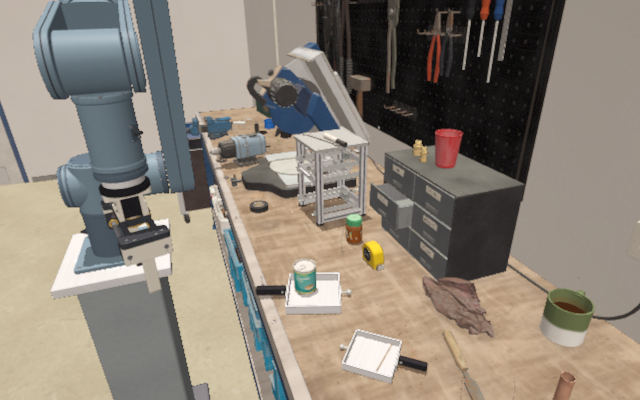

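View pics/top0.png

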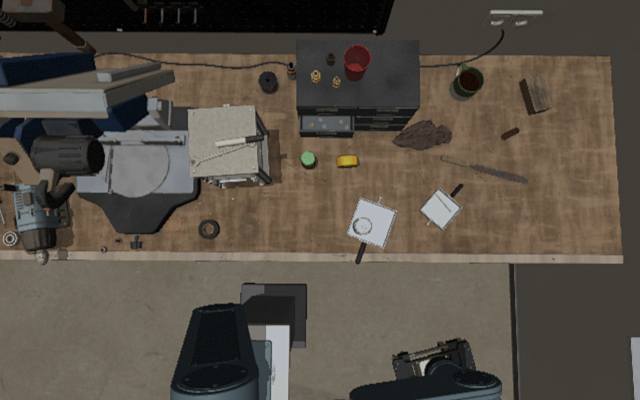

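The side view shows the tray at (314,292) with the tin at (305,277) and the handle at (271,290). The rack stands at (330,175), and the smaller decoy tray is at (372,356). In the top view the tray is at (372,222), the handle end at (360,258), the ball at (379,199), and the rack's board at (225,145).

Run:
```python
from h import *
t=load('top0')
for n,u,v,z in [('tray',372,222,22),('handle',360,255,20),('ball',379,199,11),('tin',363,226,75),('rackFL',190,178,263),('rackFR',268,180,263),('rackBL',190,110,263),('bottle',308,159,80),('tape',347,160,62),('roll',208,229,19)]:
    print(n,onz(t,u,v,z).round())
c=robot.get_image('wrist'); print(c['eye'],c['orientation'],c['fovy'],c['cx'],c['cy']); Rt=Rm(robot.current_eef_rot())
print('cam in tool',Rt.T@(np.array(c['eye'])-robot.current_tcp_pos()), (Rt.T@Rm(c['orientation'])).round(3))
print(robot.current_contact_force())
```

```text
tray [ 487. -429.   22.]
handle [ 380. -389.   20.]
ball [ 564. -454.   11.]
tin [ 473. -394.   75.]
rackFL [595.  89. 263.]
rackFR [ 591. -120.  263.]
rackBL [782.  96. 263.]
bottle [ 684. -219.   80.]
tape [ 685. -344.   62.]
roll [461. 109.  19.]
[ 209.2338069  -513.51717924  383.40291937] [ 2.88364616e+00  1.96253381e-03 -1.31064765e+00] 65.52902524150612 320.9957848969605 199.18120842354762
cam in tool [  70.24551586    0.21326176 -165.35465704] [[ 0.    -0.967 -0.255]
 [ 1.     0.001 -0.   ]
 [ 0.001 -0.255  0.967]]
[-0.13916929 -0.1073326  -0.70930575]
```

Run:
```python
from h import *
ik=robot.inverse_kinematics
def show(n,p,o): 
    q=ik(p,o); print(n,p,np.round(o,2),None if q is None else np.round(q,2))
ty=-0.34
for y in (ty+np.pi,ty): show('tray',[420,-400,190],[np.pi,0,y])
for y in (np.pi,-np.pi,0.0):
  for x in (490,540,565): show('rackgrip',[x,-15,120],[np.pi,0,y])
# horizontal-ish views: tool z tilted forward. R=Rz(yaw)Ry(pitch)Rx(pi)
for x in (330,400,450):
  for z in (100,160,220):
    for p in (-0.8,-1.1,-1.4): show('view',[x,-60,z],[np.pi,p,0.0])
    for p in (0.8,1.1,1.4): show('viewflip',[x,-60,z],[np.pi,p,np.pi])
```

```text
tray [420, -400, 190] [3.14 0.   2.8 ] [-0.95  0.33  1.5   0.    1.3  -2.18]
tray [420, -400, 190] [ 3.14  0.   -0.34] [-0.95  0.33  1.5  -0.    1.3   0.96]
rackgrip [490, -15, 120] [3.14 0.   3.14] [-0.26  0.25  1.81  0.    1.08 -1.83]
rackgrip [540, -15, 120] [3.14 0.   3.14] [-0.23  0.33  1.7   0.    1.12 -1.81]
rackgrip [565, -15, 120] [3.14 0.   3.14] [-0.22  0.37  1.63  0.    1.14 -1.79]
rackgrip [490, -15, 120] [ 3.14  0.   -3.14] [-0.26  0.25  1.81  0.    1.08 -1.83]
rackgrip [540, -15, 120] [ 3.14  0.   -3.14] [-0.23  0.33  1.7   0.    1.12 -1.81]
rackgrip [565, -15, 120] [ 3.14  0.   -3.14] [-0.22  0.37  1.63  0.    1.14 -1.79]
rackgrip [490, -15, 120] [3.14 0.   0.  ] [-0.26  0.25  1.81 -0.    1.08  1.31]
rackgrip [540, -15, 120] [3.14 0.   0.  ] [-0.23  0.33  1.7  -0.    1.12  1.34]
rackgrip [565, -15, 120] [3.14 0.   0.  ] [-0.22  0.37  1.63 -0.    1.14  1.35]
view [330, -60, 100] [ 3.14 -0.8   0.  ] None
view [330, -60, 100] [ 3.14 -1.1   0.  ] None
view [330, -60, 100] [ 3.14 -1.4   0.  ] None
viewflip [330, -60, 100] [3.14 0.8  3.14] None
viewflip [330, -60, 100] [3.1
[... 1794 characters left out ...]
3.14] None
view [450, -60, 160] [ 3.14 -0.8   0.  ] [-0.91 -0.22  2.52  1.19  0.66 -0.26]
view [450, -60, 160] [ 3.14 -1.1   0.  ] None
view [450, -60, 160] [ 3.14 -1.4   0.  ] None
viewflip [450, -60, 160] [3.14 0.8  3.14] [-0.91 -0.22  2.52  1.19  0.66  2.88]
viewflip [450, -60, 160] [3.14 1.1  3.14] None
viewflip [450, -60, 160] [3.14 1.4  3.14] None
view [450, -60, 220] [ 3.14 -0.8   0.  ] [-0.91 -0.37  2.4   0.93  0.79  0.08]
view [450, -60, 220] [ 3.14 -1.1   0.  ] None
view [450, -60, 220] [ 3.14 -1.4   0.  ] None
viewflip [450, -60, 220] [3.14 0.8  3.14] [-0.91 -0.37  2.4   0.93  0.79 -3.06]
viewflip [450, -60, 220] [3.14 1.1  3.14] None
viewflip [450, -60, 220] [3.14 1.4  3.14] None
```

Run:
```python
from h import *
o=[np.pi,0,-0.34+np.pi]
for i,(x,y) in enumerate([(410,-445),(450,-355)]):
    (robot.move_ptp if i==0 else robot.move_linear)([x,y,200],o); robot.sleep(.1)
    save(robot.get_image('wrist'),f'tray{i}')
for y in (-160,-60,40):
  for x in (430,450,480):
   for z in (160,220):
    for yaw in (np.pi,np.pi+.3):
     for p in (.7,.9):
      q=robot.inverse_kinematics([x,y,z],[np.pi,p,yaw])
      if q is not None: print(x,y,z,round(yaw,2),p,np.round(q,2))
print(robot.current_t())
cv2.imwrite('pics/trayab.png',cv2.resize(np.hstack([load('tray0')['img'],load('tray1')['img']]),(800,250)))
```

```text
430 -160 160 3.14 0.7 [-1.15 -0.14  2.37  0.93  0.82  2.93]
430 -160 160 3.14 0.9 [-1.39 -0.08  2.53  1.22  0.96  2.44]
430 -160 160 3.44 0.7 [-1.21 -0.01  2.26  0.85  1.03  2.69]
430 -160 160 3.44 0.9 [-1.4   0.08  2.37  1.02  1.14  2.34]
430 -160 220 3.14 0.9 [-1.39 -0.25  2.43  1.06  1.08  2.73]
430 -160 220 3.44 0.7 [-1.21 -0.12  2.17  0.77  1.17  2.85]
430 -160 220 3.44 0.9 [-1.4  -0.06  2.29  0.95  1.27  2.54]
450 -160 160 3.14 0.7 [-1.07 -0.1   2.34  0.95  0.77  2.97]
450 -160 160 3.14 0.9 [-1.28 -0.05  2.5   1.28  0.9   2.46]
450 -160 160 3.44 0.7 [-1.15  0.02  2.24  0.87  1.    2.73]
450 -160 160 3.44 0.9 [-1.33  0.1   2.35  1.07  1.1   2.37]
450 -160 220 3.14 0.7 [-1.07 -0.21  2.24  0.8   0.91 -3.09]
450 -160 220 3.14 0.9 [-1.28 -0.21  2.4   1.1   1.    2.76]
450 -160 220 3.44 0.7 [-1.15 -0.09  2.15  0.79  1.13  2.89]
450 -160 220 3.44 0.9 [-1.33 -0.04  2.27  0.99  1.22  2.57]
480 -160 160 3.14 0.7 [-0.97 -0.04  2.3   0.97  0.7   3.03]
480 -160 160 3.14 0.9 [-1.15  0.    2.45  1.37  0.82  2.48]
480 -160 160 3.44 0.7 [-1.06  0.06  2.19  0.89  0.95  2.79]
480 -160 160 3.44 0.
[... 1986 characters left out ...]
0 40 160 3.44 0.7 [-0.64 -0.2   2.42  0.94  0.7   3.09]
450 40 220 3.14 0.7 [-0.35 -0.34  2.32  0.45  0.54 -2.23]
450 40 220 3.14 0.9 [-0.48 -0.41  2.5   1.07  0.43 -2.92]
450 40 220 3.44 0.7 [-0.64 -0.32  2.31  0.76  0.85 -2.95]
450 40 220 3.44 0.9 [-0.91 -0.36  2.48  1.09  0.98  2.87]
480 40 160 3.14 0.7 [-0.3  -0.15  2.38  0.71  0.3  -2.49]
480 40 160 3.14 0.9 [-0.39 -0.13  2.56  2.03  0.34  2.4 ]
480 40 160 3.44 0.9 [-0.77 -0.09  2.54  1.41  0.77  2.51]
480 40 220 3.14 0.7 [-0.3  -0.26  2.28  0.42  0.49 -2.18]
480 40 220 3.14 0.9 [-0.39 -0.31  2.46  1.18  0.33 -2.98]
480 40 220 3.44 0.7 [-0.56 -0.24  2.26  0.77  0.78 -2.91]
480 40 220 3.44 0.9 [-0.77 -0.26  2.43  1.16  0.85  2.88]
3.0333
```

View pics/tray0.png

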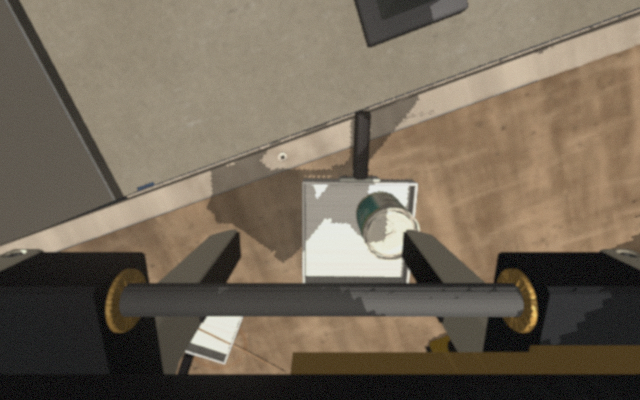

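View pics/tray1.png

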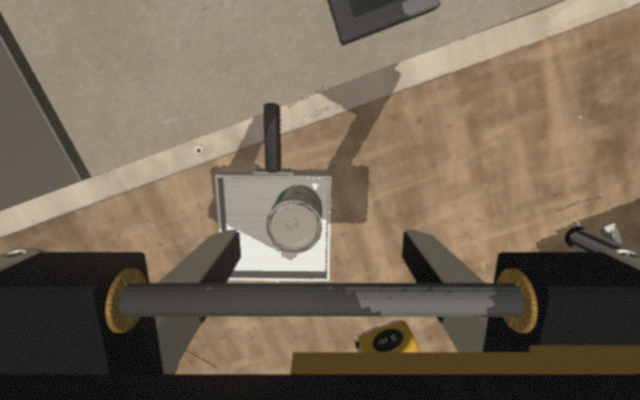

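Run:
```python
from h import *
a=load('tray0')['img'][95:295,295:425]; b=load('tray1')['img'][90:290,205:335]
f=lambda m:cv2.resize(m,None,fx=3,fy=3,interpolation=cv2.INTER_CUBIC)
cv2.imwrite('pics/crop1.png',np.hstack([f(a),f(b)]))
for n,r in(('tray0',(100,345,180,385)),('tray1',(95,255,176,290))):
    im=load(n)['img'].max(2); s=im[r[0]:r[2],r[1]:r[3]]
    for v in range(0,s.shape[0],8):
        row=s[v].astype(int); k=np.where(row<48)[0]
        print(n,v+r[0],(k.min()+r[1],k.max()+r[1]) if len(k) else None)
```

```text
tray0 100 None
tray0 108 None
tray0 116 (np.int64(365), np.int64(368))
tray0 124 (np.int64(356), np.int64(356))
tray0 132 None
tray0 140 (np.int64(356), np.int64(356))
tray0 148 (np.int64(354), np.int64(367))
tray0 156 (np.int64(354), np.int64(367))
tray0 164 (np.int64(354), np.int64(366))
tray0 172 (np.int64(355), np.int64(365))
tray1 95 None
tray1 103 None
tray1 111 None
tray1 119 (np.int64(277), np.int64(277))
tray1 127 (np.int64(277), np.int64(278))
tray1 135 (np.int64(278), np.int64(278))
tray1 143 (np.int64(278), np.int64(278))
tray1 151 (np.int64(278), np.int64(279))
tray1 159 (np.int64(279), np.int64(279))
tray1 167 (np.int64(278), np.int64(278))
tray1 175 None
```

View pics/crop1.png

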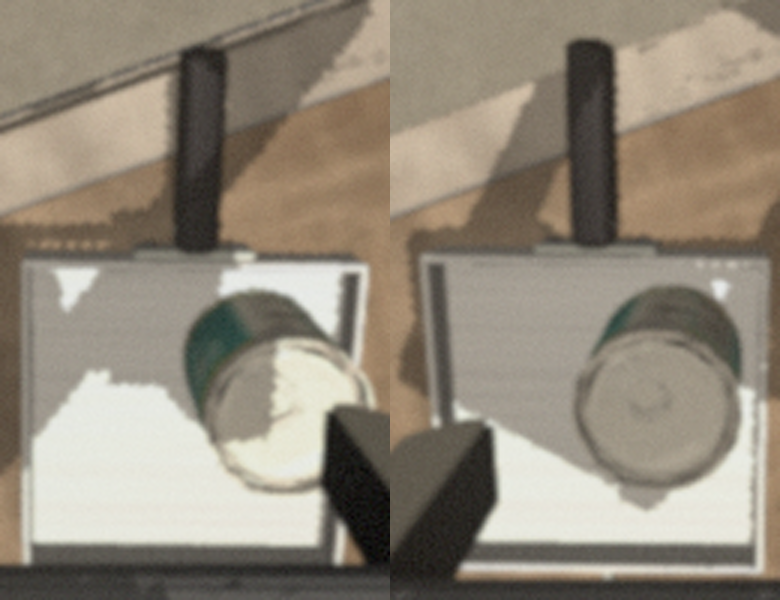

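Run:
```python
from h import *
a,b=load('tray0'),load('tray1')
P={}
for n,p,q in [('FL',(302.7,182.3),(215.7,175.3)),('FR',(417.7,183),(331.3,176.7)),('tip',(363,112),(271.7,104.3)),('root',(360.7,177.3),(273,171)),('tintop',(295+292/3,95+414/3),(205+268/3,90+409/3))]:
    P[n],e=tri(ray(a,*p),ray(b,*q)); print(n,P[n].round(1),np.round(e,1))
d=P['FR']-P['FL']; print('front len',np.linalg.norm(d),'yaw from front',np.arctan2(d[1],d[0])-np.pi/2,np.arctan2(d[1],d[0])+np.pi/2)
h=P['root']-P['tip']; print('handle len',np.linalg.norm(h),'yaw',np.arctan2(h[1],h[0]))
for c,p in ((a,(303.3,282.3)),(b,(329.3,279.3))): print('back corner',onz(c,*p,22))
print([onz(c,*p,22) for c,p in ((a,(302.7,182.3)),(a,(417.7,183)),(b,(215.7,175.3)),(b,(331.3,176.7)))])
```

```text
FL [ 402.9 -465.3   20.9] [0. 0.]
FR [ 447.4 -343.2   21.3] [0.3 0.3]
tip [ 352.8 -377.7   19.2] [0. 0.]
root [ 419.2 -402.    23.4] [0.4 0.4]
tintop [ 472.4 -392.4   73.9] [0.4 0.4]
front len 129.94883857860782 yaw from front -0.3493533495859469 2.7922393040038465
handle len 70.86035541726635 yaw -0.35106368738488936
back corner [ 520.49695047 -508.12836667   22.        ]
back corner [ 567.38728063 -387.19882675   22.        ]
[array([ 402.73912277, -465.14107186,   22.        ]), array([ 446.84834846, -343.2135382 ,   22.        ]), array([ 402.79078228, -464.81331179,   22.        ]), array([ 447.54094897, -343.27151464,   22.        ])]
```

The tray triangulates cleanly: grip point (369,-384), yaw -0.35, wall top at 21 mm. Next I'll look at the rack front.

```bash
python3 - <<'E'
from h import *
ok=[]
for i,(p,o) in enumerate([([440,-160,260],[np.pi,.9,np.pi]),([440,-40,300],[np.pi,.9,np.pi])]):
    q=robot.inverse_kinematics(p,o); print(q)
    if q is None: continue
    robot.move_j(q); robot.sleep(.15); c=robot.get_image('wrist'); save(c,f'rack{i}'); cv2.imwrite(f'pics/rack{i}r.png',cv2.rotate(c['img'],cv2.ROTATE_180)); print(c['eye'])
print(robot.current_t())
E
python3 - <<'E'
import cv2,numpy as np
a=[cv2.imread(f'pics/rack{i}r.png') for i in(0,1)]
cv2.imwrite('pics/rackab.png',cv2.resize(np.vstack(a),None,fx=.75,fy=.75))
E
```

```text
[-1.3338042  -0.31205095  2.34067874  1.01181109  1.11550587  2.89949045]
[ 265.93530836 -160.35935626  307.41820955]
[-1.03481618 -0.58371371  2.34456244  0.89962974  1.03531131 -2.95001855]
[265.91922235 -40.32176874 347.40640968]
12.3667
```

View pics/rackab.png

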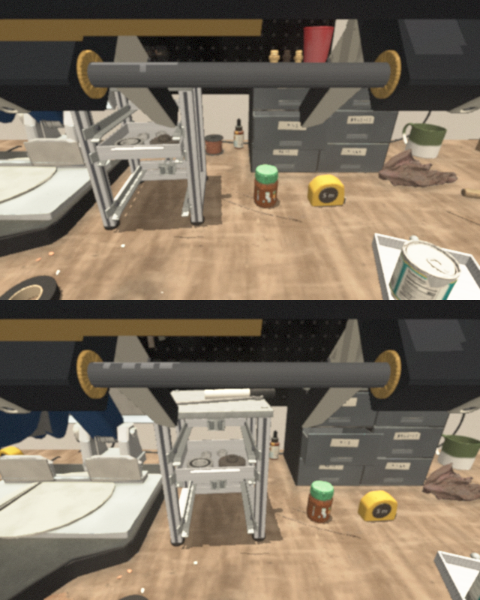

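Run:
```python
import cv2,numpy as np
a,b=[cv2.imread(f'pics/rack{i}r.png') for i in(0,1)]
f=lambda m:cv2.resize(m,None,fx=2.5,fy=2.5,interpolation=cv2.INTER_CUBIC)
cv2.imwrite('pics/crop2.png',np.hstack([f(a[100:320,115:275]),f(b[110:330,205:365])]))
```

```text
(no output)
```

View pics/crop2.png

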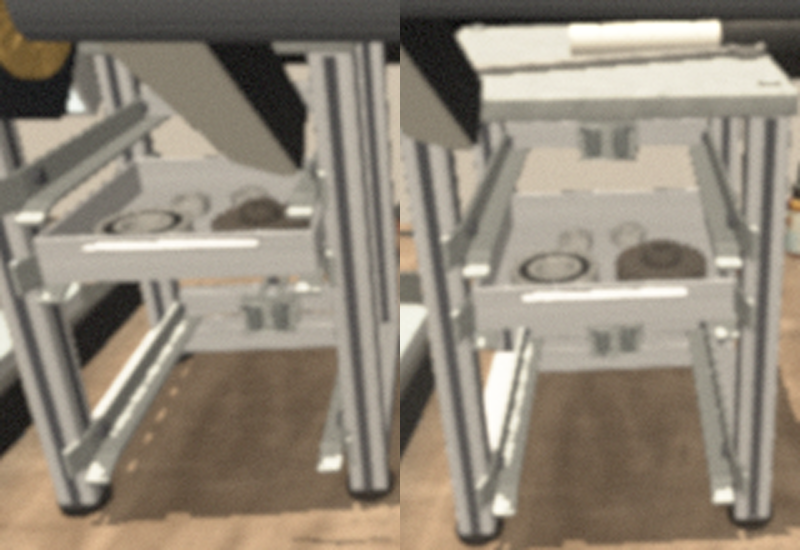

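```bash
cat > m.py <<'E'
from h import *
A,B=load('rack0'),load('rack1')
def pa(x,y): return 639-((x+.5)/2.5-.5+115),399-((y+.5)/2.5-.5+100)
def pb(x,y): x-=400; return 639-((x+.5)/2.5-.5+205),399-((y+.5)/2.5-.5+110)
E
python3 - <<'E'
from m import *
for n,p,q in [('lowL',(98,475),(504,507)),('lowR',(331,463),(724,495)),('highL',(33,213),(477,268)),('highR',(298,212),(732,262)),
 ('footL',(82,512),(477,540)),('footR',(370,493),(752,520)),('trayFLtop',(42,236),(474,288)),('trayFRtop',(318,237),(735,284)),('trayFLbot',(48,283),(478,336)),('trayFRbot',(315,280),(733,328)),('catchLow',(270,313),(615,340)),('stripeL',(84,246),(523,296)),('stripeR',(257,243),(687,293))]:
    P,e=tri(ray(A,*pa(*p)),ray(B,*pb(*q))); print(n,P.round(1),np.round(e,1))
for p in((482,117),(795,115)): print('board',onz(B,*pb(*p),251).round(1))
for p in((455,24),(796,98),(476,96)): print('boardtop',onz(B,*pb(*p),263).round(1))
E
```

```text
lowL [598.8  59.7  30. ] [0.1 0.1]
lowR [608.  -63.2  30.3] [0. 0.]
highL [600.1  58.9 179. ] [0.6 0.6]
highR [601.1 -63.5 180.3] [0.7 0.7]
footL [608.6  80.8  -4.3] [0.1 0.1]
footR [618.3 -80.9   1.2] [0.3 0.3]
trayFLtop [610.6  64.6 162.8] [0.9 0.9]
trayFRtop [618.2 -66.7 160. ] [0. 0.]
trayFLbot [601.9  62.5 141.1] [1.7 1.7]
trayFRbot [607.1 -65.6 141.3] [0.6 0.6]
catchLow [751.9   9.3  44.3] [1.4 1.4]
stripeL [599.1  38.  163.5] [0.1 0.1]
stripeR [601.8 -42.  163.8] [0. 0.]
board [607.8  51.  251. ]
board [611.  -91.2 251. ]
boardtop [789.7 110.8 263. ]
boardtop [595.1 -88.9 263. ]
boardtop [598.7  50.2 263. ]
```

Headroom: the high ledge is at about 184 mm, which leaves about 67 mm and is too low for the tin. The low pair leaves about 108 mm, so I'll use the low pair. I'll refine the rack yaw and centre from its long edges.

Run:
```python
from m import *
lsd=cv2.createLineSegmentDetector()
for nm,c in(('A',A),('B',B)):
    g=cv2.cvtColor(c['img'],cv2.COLOR_BGR2GRAY); L=lsd.detect(g)[0][:,0]
    for s in L:
        for z in (35,):
            p,q=onz(c,s[0],s[1],z),onz(c,s[2],s[3],z)
            if p[0]>q[0]: p,q=q,p
            if q[0]-p[0]>40 and abs(q[1]-p[1])<.2*(q[0]-p[0]) and 570<p[0]<800 and abs(p[1])<90: print(nm,z,p[:2].round(1),q[:2].round(1),'slope',round((q[1]-p[1])/(q[0]-p[0]),3), 'y@600', round(p[1]+(600-p[0])*(q[1]-p[1])/(q[0]-p[0]),1))
        p,q=onz(c,s[0],s[1],263),onz(c,s[2],s[3],263)
        if nm=='B' and 560<p[0]<820 and 560<q[0]<820 and abs(p[1])<130 and abs(q[1])<130 and np.linalg.norm(p-q)>45: print('board',p[:2].round(1),q[:2].round(1))
t=load('top0'); g=cv2.cvtColor(t['img'],cv2.COLOR_BGR2GRAY)
for s in lsd.detect(g)[0][:,0]:
    p,q=onz(t,s[0],s[1],263),onz(t,s[2],s[3],263)
    if 560<p[0]<820 and abs(p[1])<140 and abs(q[1])<140 and np.linalg.norm(p-q)>70: print('top board',p[:2].round(1),q[:2].round(1),'ang',round(np.degrees(np.arctan2(*(q-p)[1::-1])),1))
```

```text
A 35 [648.1  78.5] [778.6  86.7] slope 0.063 y@600 75.4
A 35 [613.   65.8] [768.9  78.4] slope 0.081 y@600 64.7
A 35 [650.   86.7] [753.1  95.6] slope 0.087 y@600 82.3
A 35 [599.5 -58.5] [658.7 -52.1] slope 0.107 y@600 -58.4
A 35 [763.3 -73.8] [1987.6  140.1] slope 0.175 y@600 -102.4
A 35 [590.2  51.7] [705.   64.9] slope 0.115 y@600 52.8
A 35 [704.8  62.8] [746.9  69.1] slope 0.15 y@600 47.0
A 35 [798.2 -74.5] [988.8 -46.5] slope 0.147 y@600 -103.5
A 35 [763.4 -68.1] [1947.9  150.8] slope 0.185 y@600 -98.3
A 35 [651.5 -86.9] [749.7 -68.7] slope 0.185 y@600 -96.4
board [808.8 -62.2] [776.  102.3]
board [749.2 100.4] [638.5  59. ]
board [610.7 -91.6] [699.5 -85.6]
board [709.7 -60.6] [775.3 -64.8]
board [682.8 -84.2] [637.   54.1]
B 35 [644.1  72.7] [747.   80.7] slope 0.078 y@600 69.3
B 35 [599.3 -56.7] [726.2 -47.3] slope 0.074 y@600 -56.7
B 35 [657.9  68.7] [735.   74.3] slope 0.072 y@600 64.6
B 35 [589.7 -75.1] [1382.  -160.7] slope -0.108 y@600 -76.2
B 35 [589.8 -80.6] [1365.4 -176.7] slope -0.124 y@600 -81.9
board [658.   62.2] [674.9   7. ]
B 35 [611.6  56. ] [751.   69.6] slop
[... 243 characters left out ...]
-0.049 y@600 -71.2
B 35 [658.4 -70.8] [759.4 -78.4] slope -0.075 y@600 -66.5
B 35 [632.2 -71.9] [673.6 -77.2] slope -0.127 y@600 -67.8
B 35 [711.6 -80. ] [768.2 -85.5] slope -0.097 y@600 -69.2
board [ 805.6 -117.2] [804.7 -70.5]
board [ 730.2 -112.7] [ 798.5 -121.9]
B 35 [730.9 -57. ] [781.5 -52.9] slope 0.082 y@600 -67.7
top board [612.8 -92.8] [690.9 -87. ] ang 4.2
top board [722.2 -84.6] [795.  -78.3] ang 4.9
top board [599.7  80.3] [613.7 -92.9] ang -85.4
top board [684.2  22.9] [695.9 -51.3] ang -81.0
top board [791.7   9.5] [784.8 100.6] ang 94.3
top board [ 609.7 -122.1] [ 708.8 -113.9] ang 4.8
top board [706.3 -47.6] [695.4  22.9] ang 98.8
top board [575.2 -94.1] [570. -14.] ang 93.7
```

Run:
```python
from h import *
o=[np.pi,0,-0.35+np.pi]; g=[368.8,-383.7]
robot.move_ptp(g+[70],o)
print(robot.move_linear(g+[3.5],speed=80,f_stop=8),robot.current_tcp_pos())
robot.move_gripper(0.0); robot.sleep(.2)
print('w',robot.current_gripper_width()*93,robot.current_finger_force(),robot.current_contact_force())
robot.move_linear(g+[33.5],speed=50); robot.sleep(.2)
print(robot.current_contact_force(),robot.current_ft_torque(),robot.current_tcp_pos(),robot.current_t(),robot.current_qpos())
c=robot.get_image('side'); save(c,'side1'); w=robot.get_image('wrist'); save(w,'w1')
m=lambda im:cv2.resize(im,None,fx=3,fy=3,interpolation=cv2.INTER_CUBIC)
cv2.imwrite('pics/lift.png',np.vstack([m(c['img'][230:330,240:440]),cv2.resize(w['img'],(600,375))[:300]]))
```

```text
False [ 369.04267753 -384.07457646    3.90202296]
w 16.257181351556834 30.00007063150406 [ 0.32229371 -0.65997424 -0.52543488]
[ 0.20735995 -0.85779815 -1.98746692] [0.11944757 0.14949899 0.01217521] [ 368.63645515 -383.43383807   33.12827402] 17.2 [-1.01491154e+00  4.25721627e-01  1.80417645e+00 -1.32763986e-05
  9.12488824e-01 -2.23574130e+00]
```

View pics/lift.png

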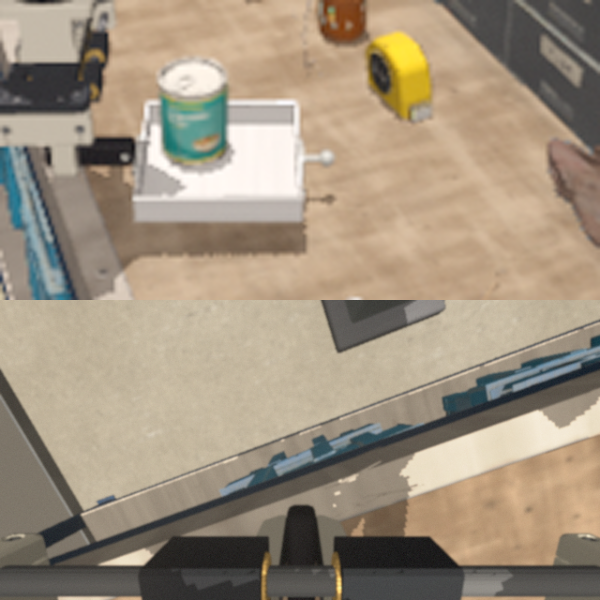

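The tray is lifted with the tin standing. Now I'll check for droop from the bottom edge of the near wall.

Run:
```python
from h import *
c=load('side1'); ya=-.35; ex=np.array([np.cos(ya),np.sin(ya),0]); ey=np.array([-np.sin(ya),np.cos(ya),0]); ctr=np.array([368.6,-383.4,0])+125*ex
g=cv2.cvtColor(c['img'],cv2.COLOR_BGR2GRAY).astype(float)
bot,top=[],[]
for u in range(288,338,4):
    col=g[290:312,u]; d=np.diff(col); v=290+np.argmin(d)+.5
    e,r=ray(c,u,v); s=((ctr-65*ey-e)@ey)/(r@ey); p=e+s*r; bot.append(((p-ctr)@ex,p[2]))
bot=np.array(bot); k=np.polyfit(bot[:,0],bot[:,1],1); print(bot.round(1).tolist()); print('slope',k)
```

```text
[[-56.4, 52.5], [-47.2, 52.3], [-38.0, 52.2], [-29.6, 31.8], [-20.4, 31.6], [-11.1, 31.5], [-1.8, 31.3], [7.5, 31.2], [16.8, 31.0], [26.0, 30.9], [35.3, 30.7], [44.6, 30.6], [53.9, 30.5]]
slope [-0.19595977 35.69527644]
```

```bash
cat > ins.py <<'E'
from h import *
YA=.078; F=np.array([601.,-1.0]); ex=np.array([np.cos(YA),np.sin(YA)]); ey=np.array([-ex[1],ex[0]])
O=[np.pi,0,YA+np.pi]
def gp(s,dy=0,z=41.4): return [*(F+(s-125)*ex+dy*ey),z]
def rd():
    f=np.array(robot.current_contact_force()); p=np.array(robot.current_tcp_pos())-[*F,0]
    return np.round([p[:2]@ex+125,p[:2]@ey,p[2],f[:2]@ex,f[:2]@ey,f[2],*robot.current_ft_torque(),robot.current_t()],2)
E
python3 - <<'E'
from ins import *
p=robot.current_tcp_pos()
robot.move_linear([p[0],p[1],75],speed=80)
robot.move_linear(gp(-115,z=75),O,speed=130)
robot.move_linear(gp(-85,z=41.4),speed=80); robot.sleep(.2); print(rd(),robot.current_qpos())
c=robot.get_image('side'); save(c,'side2')
for s in range(-75,-29,5):
    h=robot.move_linear(gp(s),speed=50,f_stop=4); print(h,rd())
    if h: break
E
```

```text
[-8.502e+01 -5.000e-02  4.173e+01  4.900e-01  2.600e-01 -2.870e+00
  0.000e+00  2.100e-01  5.000e-02  2.183e+01] [-3.30978693e-01  2.03298143e-01  2.12550119e+00 -1.47176113e-05
  8.12181602e-01 -1.97969361e+00]
False [-7.447e+01 -9.000e-02  4.148e+01 -5.900e-01  8.400e-01 -2.550e+00
  1.000e-02  1.700e-01 -2.000e-02  2.223e+01]
False [-6.962e+01 -6.000e-02  4.141e+01 -4.100e-01 -8.500e-01 -2.210e+00
 -2.000e-02  1.300e-01 -3.000e-02  2.248e+01]
False [-6.460e+01 -1.000e-01  4.143e+01  5.700e-01 -3.100e-01 -3.090e+00
  3.000e-02  1.300e-01 -3.000e-02  2.273e+01]
False [-5.958e+01 -1.000e-01  4.144e+01  1.300e-01  9.600e-01 -2.360e+00
 -1.000e-02  1.200e-01  5.000e-02  2.298e+01]
False [-5.461e+01 -8.000e-02  4.143e+01 -1.800e-01 -3.000e-01 -3.010e+00
  4.000e-02  1.100e-01 -5.000e-02  2.323e+01]
False [-4.960e+01 -9.000e-02  4.145e+01 -2.000e-01 -2.500e-01 -3.240e+00
 -2.000e-02  1.900e-01 -2.000e-02  2.348e+01]
False [-4.459e+01 -9.000e-02  4.145e+01 -7.900e-01  4.200e-01 -2.160e+00
 -0.000e+00  1.400e-01 -1.000e-02  2.373e+01]
False [-3.956e+01 -1.000e-01  4.146e+01 -2.500e-01 -4.000e-01 -4.260e+00
  4.000e-02  1.200e-01  1.000e-02  2.398e+01]
False [-3.458e+01 -1.000e-01  4.144e+01  1.700e-01  1.600e-01 -2.610e+00
  3.000e-02  1.700e-01  3.000e-02  2.423e+01]
False [-2.959e+01 -1.000e-01  4.146e+01 -1.000e-02 -2.400e-01 -3.340e+00
  2.000e-02  7.000e-02  1.000e-02  2.448e+01]
```

Run:
```python
from ins import *
for s in (-15,0):
    h=robot.move_linear(gp(s),speed=50,f_stop=4); print(h,rd())
    if h: break
s=rd()[0]; ys=[]
for d in (4,-4):
    h=robot.move_linear(gp(s,d),speed=12,f_stop=3); r=rd(); print('y',h,r); ys.append(r[1])
robot.move_linear(gp(s,np.mean(ys)),speed=20); print(rd())
h=robot.move_linear(gp(s,np.mean(ys),36),speed=10,f_stop=2.5); print('z',h,rd())
```

```text
False [-1.476e+01  3.000e-02  4.132e+01 -2.300e-01 -3.500e-01 -2.340e+00
 -2.000e-02  1.000e-01  1.000e-02  2.493e+01]
False [ 1.900e-01  1.000e-02  4.132e+01 -1.400e-01  7.600e-01 -3.620e+00
  2.000e-02  1.400e-01 -4.000e-02  2.538e+01]
y True [-0.69  3.46 40.88  1.67 -3.03 -2.1  -0.29 -0.15 -0.33 25.73]
y True [-1.02 -2.77 40.53  1.72  0.24 -0.55  0.07 -0.24  0.09 26.32]
[-3.000e-02  5.700e-01  4.121e+01 -1.500e-01 -1.400e-01 -1.350e+00
 -6.000e-02 -2.000e-02 -5.000e-02  2.664e+01]
z True [-3.000e-02  4.300e-01  3.922e+01  1.400e+00  0.000e+00  6.400e-01
 -3.000e-02 -6.400e-01  0.000e+00  2.697e+01]
```

Run:
```python
from ins import *
s=0.; dy=.5; peak=0; clicked=False
robot.move_linear(gp(s,dy,39.7),speed=10); print(rd()); out=[]
while s<76:
    f=-out[-1][3] if out else 0
    s+= 3 if s<18 else 1
    h=robot.move_linear(gp(s,dy,39.7),speed=20,f_stop=max(2.5,12-max(f,0))); r=rd(); out.append(r); f=-r[3]
    if len(out)>1 and (s>20): print(h,r[[0,1,2,3,4,5,7,9]])
    if not clicked:
        if peak>4 and f<peak-3: clicked=True; print('CLICK?')
        peak=max(peak,f)
    elif f>7: break
    if h: print('stop'); break
```

```text
[ 0.06  0.45 39.74 -0.49 -0.7   0.26 -0.05 -0.36 -0.04 27.24]
False [21.08  0.48 39.69 -0.93  0.73 -0.4  -0.17 29.79]
False [22.15  0.45 39.72 -0.3   0.46 -0.25 -0.23 30.04]
False [23.16  0.49 39.71 -1.24  0.28  0.16 -0.18 30.29]
False [24.12  0.47 39.7  -1.05  0.34 -0.25 -0.18 30.54]
False [25.13  0.47 39.71 -0.32 -0.42 -0.38 -0.17 30.79]
False [26.11  0.47 39.7  -0.67 -0.41  0.2  -0.2  31.04]
False [27.14  0.5  39.72 -1.4  -0.67 -0.25 -0.21 31.29]
False [28.12  0.49 39.71 -0.62 -0.23  0.36 -0.16 31.54]
False [29.13  0.49 39.73 -1.18  0.04 -0.33 -0.17 31.79]
False [ 3.013e+01  4.800e-01  3.972e+01 -7.800e-01  2.800e-01 -3.000e-02
 -2.100e-01  3.204e+01]
False [31.15  0.5  39.72 -0.07  0.5   0.16 -0.16 32.29]
False [ 3.215e+01  4.700e-01  3.971e+01 -8.000e-01 -2.000e-02  8.300e-01
 -1.600e-01  3.254e+01]
False [33.17  0.48 39.73 -1.01  0.39  0.66 -0.17 32.79]
False [34.15  0.47 39.72 -0.83 -1.08 -0.14 -0.21 33.04]
False [35.15  0.48 39.7  -1.53  0.54 -0.18 -0.21 33.29]
False [36.11  0.48 39.7   0.09 -0.44 -1.77 -0.22 33.54]
False [37.12  0.51 39.7  -0.9   0.16  0.14 -0.17 33.79]
Fals
[... 1299 characters left out ...]
43  0.85  0.61 38.79]
False [56.31  0.83 39.17 -7.07 -1.12  0.78  0.69 39.04]
False [57.42  0.82 39.2  -6.46 -0.59  1.87  0.67 39.29]
False [58.97  0.71 39.31 -5.03 -0.33 -0.46  0.5  39.54]
False [61.35  0.46 39.67 -1.05 -0.72 -1.83  0.1  39.79]
CLICK?
False [63.32  0.26 39.95  1.84 -0.47 -2.65 -0.29 40.04]
False [64.03  0.3  39.96  3.21 -0.34 -2.66 -0.57 40.29]
False [64.58  0.39 39.9   3.74 -0.15 -1.98 -0.61 40.54]
False [65.27  0.45 39.8   4.09 -0.9  -2.16 -0.59 40.79]
False [66.07  0.48 39.74  3.13 -0.49 -1.43 -0.55 41.04]
False [66.17  0.64 39.47 -0.79 -0.97 -0.53 -0.11 41.29]
False [66.28  0.78 39.22 -4.62 -0.75  1.18  0.43 41.54]
False [66.39  0.91 38.97 -7.49 -0.93  1.79  0.7  41.79]
```

Run:
```python
from ins import *
robot.move_linear(gp(66.4,.5,39.5),speed=15); print(rd())
robot.move_gripper(0.6); robot.sleep(.2); print(rd())
robot.move_linear(gp(62,.5,110),speed=80)
robot.move_linear(gp(0,.5,260),speed=150)
q=robot.current_qpos(); q[0]-=.8; robot.move_j(q); robot.sleep(.1); print(rd())
c=robot.get_image('side'); save(c,'side3'); cv2.imwrite('pics/fin.png',cv2.resize(c['img'][120:320,240:400],None,fx=3,fy=3,interpolation=cv2.INTER_CUBIC))
```

```text
[66.33  0.59 39.44 -0.28  0.09 -1.19 -0.11  0.1  -0.11 42.12]
[ 6.639e+01  4.900e-01  3.950e+01  1.000e-01 -5.000e-02 -3.300e-01
  1.200e-01 -1.200e-01  1.000e-02  4.313e+01]
[-1.7700e+02 -3.2416e+02  2.5913e+02  3.2000e-01  3.1000e-01  9.1000e-01
  5.0000e-02 -1.3000e-01  2.0000e-02  4.6880e+01]
```

View pics/fin.png

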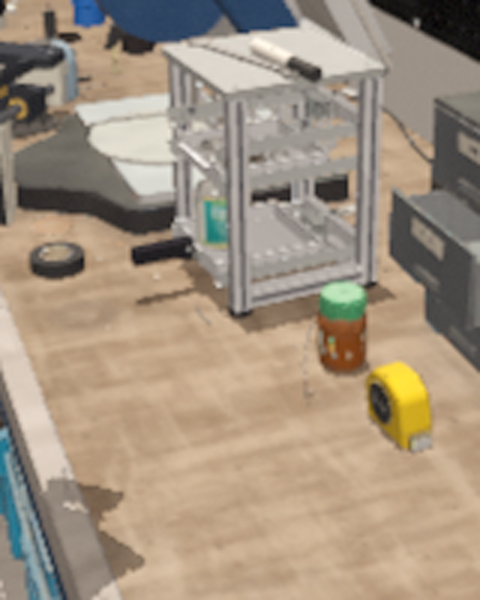

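The crop shows the tray on the low pair with its handle at (160,250) and the tin standing at (215,225). The roll (57,260), bottle (343,327) and tape measure (400,405) look untouched.

```bash
python3 -c "
from bench import robot
print(robot.hand_in())"
```

```text
the job is handed in; nothing more can be done
None
```

The tray is home on the low runner pair, with the catch clicked at about a 7 N push and the tray seated against its stop at 7.5 N; the tin is still standing on it, the roll, bottle and tape measure look unmoved, and I handed in after about 47 s.

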